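# Return stray sweets to their counter trays

### The job

Tidy the strays on the chocolate shop's counter back into the display trays: set the flat round tin, the tall lidded jar and the small square gift box down, upright, each in the empty bay of the tray that already holds its own kind. Take the two slim cartons together in one grip and lay them flat side by side in the empty bay of the carton tray, parallel to the pair already there. Set things down rather than dropping them, and do not tip the jar or shift the cup of tasting sticks.

Things in the scene. Friction and masses are not known exactly. Their poses are not given: they have to be found in the camera images.
- tin_mid (a point): loose flat round aluminium tin, 60 mm diameter (the lid, upper half; the body below it 58 mm), 24 mm high, a round paper label on its lid, about 70 g, standing lid up on the counter. This point is its centre, 12 mm above its underside; z up.
- jar_mid (a point): loose round glass jar, brown with cocoa nibs, a white label and a black screw lid, 46 mm diameter (lid 45 mm), 75 mm high: glass up to 56 mm, a slightly narrower neck, lid from 60 mm to the top; about 150 g, standing upright on the counter. This point is its centre, 37.5 mm above its underside; z up.
- giftbox_mid (a point): loose square kraft gift box with a lid and a white paper cross band, 50 by 50 mm over the lid (upper 16 mm; the body below is 48 by 48 mm), 40 mm high, about 80 g. This point is its centre, 20 mm above its underside; x and y are along its sides, z up.
- carton_a_mid (a point): loose slim kraft carton with a white paper band, 110 mm long (its x), 22 mm wide (its y), 24 mm high, about 50 g, lying on the counter. Carton B lies parallel right beside it, on its +y side, about 3 mm away and level with it to within 5 mm, so that the pair is about 47 mm wide. This point is its centre, 12 mm above its underside.
- carton_b_mid (a point): the other slim kraft carton, the same as carton A (110 by 22 by 24 mm, length along its x, about 50 g), lying on carton A's +y side. This point is its centre, 12 mm above its underside.
- tin_tray_bay (a point): fixed black card tray, 180 (x) by 144 (y) mm; walls and partition 4 thick, 22 high; white floor 4 thick. Far (+x) bay holds two more of the flat round tins side by side, 24 mm high; the near (-x) bay is empty, 84 (x) by 136 (y) mm inside. This point: centre of the empty bay, on its floor. Axes: x from empty to stocked bay, y along the partition, z up.
- jar_tray_bay (a point): fixed black card tray, 180 (x) by 144 (y) mm; walls and partition 4 thick, 22 high; white floor 4 thick. Far (+x) bay holds two more of the lidded jars side by side, 75 mm high; the near (-x) bay is empty, 84 (x) by 136 (y) mm inside. This point: centre of the empty bay, on its floor. Axes: x from empty to stocked bay, y along the partition, z up.
- box_tray_bay (a point): fixed black card tray, 180 (x) by 144 (y) mm; walls and partition 4 thick, 22 high; white floor 4 thick. Far (+x) bay holds two more of the square gift boxes side by side, 40 mm high; the near (-x) bay is empty, 84 (x) by 136 (y) mm inside. This point: centre of the empty bay, on its floor. Axes: x from empty to stocked bay, y along the partition, z up.
- carton_tray_bay (a point): fixed black card tray, 180 (x) by 144 (y) mm; walls and partition 4 thick, 22 high; white floor 4 thick. Far (+x) bay holds two slim cartons lying along y, 24 mm high; the near (-x) bay is empty, 116 (x) by 136 (y) mm inside. This point: centre of the empty bay, on its floor. Axes: x from empty to stocked bay, y along the partition, z up.
- cup_mid (a point): loose white ceramic cup, 70 mm diameter at the rim, 85 mm high, holding wooden tasting sticks that rise to 130 mm above the counter; to be left standing where it is. This point is on its axis, 42.5 mm above its underside; z up.
Mind the look-alikes: they are no part of the job. Several things look just like the part that bears jar_mid: the one meant starts farthest from the robot's base. Leave any turquoise look-alike of the part that bears giftbox_mid alone.

How it is judged:
By the outcome, as a careful person would: the job done as asked, in the order asked, and still so for the second after the job is handed in, with the robot touching nothing.
It also fails if it takes over 104 s, if anything falls off the work surface, if the arm or the gripper's body presses on something with over 40 N, if the wrist force passes 120 N, or if a joint passes its speed limit or range.

### The arm

A 7-joint arm with a two-finger parallel gripper is mounted at the origin on the work surface. World frame = base frame: x ahead of the robot, y to its left, z up, the work surface at z = 0. Lengths are in mm, angles in rad, forces in N, time in s.
With the tool pointing down it reaches from about 400 to 875 mm from the base axis. Payload 4.4 kg.
Tool frame: the origin (TCP) lies midway between the tips of the shut fingers; the grasp point (between the pads) lies 19 mm behind it; z points along the fingers, y is the direction in which the jaws open and shut (so a half turn about z gives the same grasp; the last joint's range is limited). The gripper opens to 85 mm and grips with 20 to 120 N. Pads are 22 mm wide; open, the fingers measure 114 mm over their backs; the gripper's body (76 mm by 85 mm) begins 54 mm behind the grasp point. The pads swing forward as they close: fully open they stand 13 mm farther back than shut.
Start: joints at [-1.305, 0.628, 0.038, 1.517, -0.027, 0.996, -0.02], TCP at [211.711, 614.57, 231.313] pointing down, gripper open.
Joint ranges: [-3.06, 3.06], [-0.37, 2.12], [-1.25, 1.32], [0.18, 2.47], [-1.1, 4.24], [0.23, 1.98], [-2.94, 2.94]. Speed limits (rad/s): [2.57, 2.57, 3.14, 3.14, 3.14, 3.14, 3.14].

### API

Orientations are given as [roll, pitch, yaw] about the fixed x, y, z axes, in that order (R = Rz(yaw) Ry(pitch) Rx(roll)).
In Python, from cell import ctrl, vision gives the robot as it stands.
- The arm moves only by the tool play_rows, never from a script. Its arguments are lists of equal length, an entry for each row: "slide": the shift along the tool's x, y, z in mm, a list of three; "turn": the turn about the tool's z in rad; "fingers": the opening, from 0 (shut) to 1 (fully open). A call has 1 to 5 rows; each row is the pose to reach, as a shift and turn from the pose measured when the call began, along the tool's axes at that moment; what a row does not reach only later rows make up. A row lasts 1/8 s, in which the tool goes at most 62.5 mm and 10.7 degrees, less where a joint would pass 70% of its speed; a pose out of reach is approached as far as the arm can. A call with a gripper value outside its range is refused whole. The fingers move at their own pace and stop on an object; the grip force is fixed at half the most. Time passes only in rows, so rows that repeat a pose let the fingers close. It gives the time, the measured TCP pose, the force and the opening at its end, in the units of the state.
- ctrl.read_state(): the state, without advancing time (a new reading comes with each control period).
- vision.get_image(name): name is "scene" or "top" or "wrist"; returns (picture, depth): 420x560x3 uint8, blue, green, red; 420x560 float32, mm along the optical axis (not along the pixel's ray), 0 where there is no reading.
- vision.camera_params(name): a dict with "fx", "fy", "cx", "cy" (pixels), "position" and "rotation" of the camera in the world. Camera axes: x right, y up, looking along -z (the intrinsics and any distortion apply to the point x, -y, -z); pixel columns grow to the right and rows downward; lengths in mm; the calibration is good to about 2 mm. A picture is of the moment at which its call begins: read the wrist's pose just before it. camera_params takes no time and is no camera call; for the wrist camera it gives the pose at the moment of the call.
- ctrl.finish_job(): hands the job in, once; it reports no verdict.
The state is a dict: "clock": time; "qpos": joint angles; "qd": joint speeds; "tau": joint torques, N m; "eef_pos": TCP position; "tool_rot": TCP orientation; "force": force on the tool from outside, world axes, zero at the start; "torque": the same for the moment, N m; "width": finger opening in mm.
Only numpy, scipy, OpenCV 4.12 (cv2) and the standard library are available. Lean on these libraries where they do the work, as an engineer would, in place of code of your own. Each camera call takes 0.05 s, during which the arm holds its last target.

## Working session

There is one attempt and no reset: what is moved stays moved. The work goes in short steps, Python scripts to look and compute and a tool call to move; the robot and the scene stay as the last step left them, time stands still between calls to the robot, and variables do not carry over. Pictures are saved under pics/ and viewed, and the job is handed in when it is done.

Besides the shell and the picture viewer there is one more tool, called in YAML: its name, and indented under it one key for each argument. play_rows: Moves the arm, as the interface text tells. Its arguments: {"type":"object","properties":{"slide":{"type":"array"},"turn":{"type":"array"},"fingers":{"type":"array"}},"required":["slide","turn","fingers"]}

```bash
ls -la; mkdir -p pics; python3 - <<'E'
from cell import ctrl, vision
import cv2,numpy as np
s=ctrl.read_state(); print(s)
for n in ("scene","top"):
    p,d=vision.get_image(n); cv2.imwrite(f"pics/{n}0.png",p); np.save(f"pics/{n}0.npy",d)
    print(n,vision.camera_params(n))
E
```

```text
total 12
drwxr-xr-x  3 agent agent 4096 Dec  7 08:33 .
drwxr-xr-x 23 root  root  4096 Dec  7 08:33 ..
drwxr-xr-x  2 agent agent 4096 Dec  7 08:33 pics
{'clock': 0.0, 'qpos': array([-1.30482981,  0.62936024,  0.0384481 ,  1.51836646, -0.02697228,
        0.9962603 , -0.0200018 ]), 'qd': array([ 0.00151974,  0.00096325,  0.00123556, -0.0003342 , -0.00145948,
       -0.00096836,  0.00064168]), 'tau': array([-2.56100402e-04, -5.63410199e+01,  1.22635458e+00, -1.93443900e+01,
        1.11240472e-02,  1.07023920e-02, -2.24068691e-05]), 'eef_pos': array([211.49800656, 613.98108941, 230.3805336 ]), 'tool_rot': array([-3.13971720e+00,  5.21145071e-05,  2.80983453e+00]), 'force': array([-0.79538335,  0.09459213, -0.26367439]), 'torque': array([0.03805629, 0.02056537, 0.0007208 ]), 'width': 85.93562211109804}
scene {'fx': 452.2488001818136, 'fy': 452.2488001818136, 'cx': 284.2132349554425, 'cy': 209.97623509855597, 'position': array([996.50738156, 542.45964272, 767.26865201]), 'rotation': array([0.79989029, 0.00355537, 2.40565511])}
top {'fx': 469.2404464518455, 'fy': 469.2404464518455, 'cx': 275.9052580657483, 'cy': 199.42808753512583, 'position': array([ 297.49426553,   -2.2125601 , 1048.57907216]), 'rotation': array([ 0.20155696, -0.00231938, -1.57623812])}
```

View pics/scene0.png

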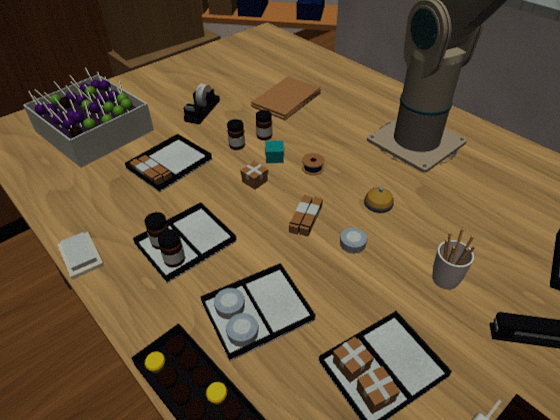

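View pics/top0.png

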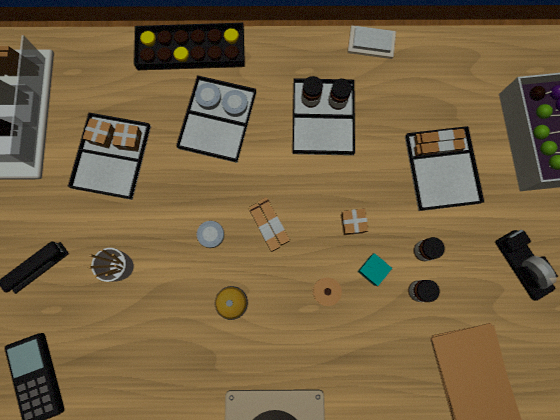

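Top view shows: loose tin (210,234), cartons (270,226), gift box (355,221), jars (430,249) (424,291). The upper one is farther, so it is the one meant. The cup is at (108,264) and the trays are along the top.

```bash
cat > h.py <<'E'
import numpy as np,cv2
from scipy.spatial.transform import Rotation as R
def cloud(d,P):
    v,u=np.mgrid[:d.shape[0],:d.shape[1]]
    c=np.dstack([(u-P['cx'])/P['fx']*d,-(v-P['cy'])/P['fy']*d,-d])
    return c@R.from_euler('xyz',P['rotation']).as_matrix().T+P['position']
def blob(W,px,zlo,zhi,r=45,d=None):
    """connected region with zlo<z<zhi around pixel"""
    m=((W[...,2]>zlo)&(W[...,2]<zhi)).astype(np.uint8)
    if d is not None: m&=(d>0).astype(np.uint8)
    n,l=cv2.connectedComponents(m,connectivity=4)
    k=l[px[1]-3:px[1]+4,px[0]-3:px[0]+4]; k=k[k>0]
    if not len(k): return None
    k=np.bincount(k).argmax()
    return W[l==k]
def rect(p):
    (c,s,a)=cv2.minAreaRect(p[:,:2].astype(np.float32)); return np.round(c,1),np.round(s,1),round(a,1)
E
python3 - <<'E'
from h import *
from cell import vision
P=vision.camera_params("top"); d=np.load("pics/top0.npy"); W=cloud(d,P); np.save('pics/W.npy',W)
for px in [(250,350),(150,230),(320,180),(500,230)]: print(px,W[px[1],px[0]].round(1))
for n,px,lo,hi in [("tin",(210,234),17,30),("cartons",(264,212),17,30),("cart2",(274,240),17,30),("box",(355,221),32,46),("jar",(430,249),66,82),("jarnear",(424,291),66,82),("turq",(375,269),32,46),("cup",(108,264),75,140),
 ("tins",(207,96),20,32),("jars",(312,86),68,90),("boxes",(98,131),36,52),("boxes2",(127,134),36,52)]:
    b=blob(W,px,lo,hi,d=d)
    print(n, None if b is None else (len(b),rect(b),b.mean(0).round(1)))
E
```

```text
(250, 350) [183.4  51.3   2.4]
(150, 230) [442.8 277.5   1.1]
(320, 180) [ 555.5 -107.     5.3]
(500, 230) [ 439.  -510.7   -0.6]
tin (576, (array([430.9, 140. ]), array([58.2, 58.5]), 46.6), array([430.2, 140.2,  24.9]))
cartons (500, (array([460. ,   0.8]), array([109.8,  22.6]), 27.5), array([459. ,   0.8,  24.6]))
cart2 (498, (array([445.7,  22.5]), array([110.1,  22.3]), 27.4), array([445.4,  22.2,  24.7]))
box (545, (array([ 455.4, -176.1]), array([50.6, 51.2]), 5.6), array([ 455.1, -175.7,   40.8]))
jar (385, (array([ 392.5, -331.1]), array([43.9, 43.7]), 75.8), array([ 392.7, -330.1,   75.8]))
jarnear (403, (array([ 305.5, -314.2]), array([44.1, 42.1]), 89.9), array([ 305.4, -313.2,   75.7]))
turq (577, (array([ 351.2, -216.4]), array([50.2, 50.9]), 49.2), array([ 351.1, -215.7,   40.7]))
cup None
tins (459, (array([756. , 152.4]), array([59.8, 58. ]), 2.7), array([753.8, 152.6,  28.8]))
jars (331, (array([754.1, -87.1]), array([44. , 43.9]), 18.3), array([752. , -87.2,  79.5]))
boxes (514, (array([662.7, 397.5]), array([52.8, 51.9]), 74.5), array([661.4, 397. ,  44.4]))
boxes2 (518, (array([652.1, 334.3]), array([52.8, 51.2]), 83.3), array([651.2, 333. ,  44.4]))
```

```bash
python3 - <<'E'
from h import *
W=np.load('pics/W.npy'); im=cv2.imread('pics/top0.png'); g=im.max(2)
for n,px,ib in [("tin",(212,135),84),("jar",(324,135),84),("box",(105,176),84),("carton",(445,186),116)]:
    # floor
    m=((g>110)&(im.max(2).astype(int)-im.min(2)<40)&(W[...,2]<14)).astype(np.uint8)
    num,l=cv2.connectedComponents(m); f=W[l==l[px[1],px[0]]]
    # dark wall tops
    m2=((g<60)&(W[...,2]>14)&(W[...,2]<30)).astype(np.uint8)
    c=f[:,:2].mean(0); m2&=(np.hypot(W[...,0]-c[0]-45,W[...,1]-c[1])<130).astype(np.uint8)
    num,l,st,_=cv2.connectedComponentsWithStats(m2,connectivity=8); k=1+st[1:,4].argmax(); w=W[l==k]
    (cc,s,a)=cv2.minAreaRect(w[:,:2].astype(np.float32))
    ex=np.array([np.cos(np.radians(a)),np.sin(np.radians(a))])
    if s[0]<s[1]: ex=np.array([-ex[1],ex[0]])
    if ex[0]<0: ex=-ex
    # bay centre: near outer edge +4+ib/2
    cen=np.array(cc)+ex*(-90+4+ib/2)
    print(n,"floor",len(f),rect(f),f[:,2].mean().round(1),"walls",len(w),rect(w),np.median(w[:,2]).round(1),"bay",cen.round(1),"yaw",np.degrees(np.arctan2(ex[1],ex[0])).round(1))
E
```

```text
tin floor 1829 (array([664.3, 143.9]), array([134. ,  80.2]), 76.1) 4.9 walls 701 (array([703. , 131.9]), array([143.2, 181.6]), 75.9) 21.5 bay [660.4 142.6] yaw -14.1
jar floor 1835 (array([ 666.6, -116. ]), array([134.4,  79.9]), 88.9) 5.0 walls 528 (array([ 705.5, -117.7]), array([143. , 179.5]), 89.3) 21.9 bay [ 661.5 -117.2] yaw -0.7
box floor 1916 (array([574.1, 386.9]), array([131.3,  81.7]), 78.8) 4.8 walls 731 (array([614.5, 374.9]), array([144.6, 181.2]), 79.0) 21.1 bay [571.3 383.3] yaw -11.0
carton floor 2711 (array([ 555.3, -395. ]), array([113.6, 132.2]), 6.6) 5.0 walls 957 (array([ 580.8, -387.8]), array([180.8, 147.5]), 7.1) 21.9 bay [ 553.  -391.2] yaw 7.1
```

```bash
cat > go.py <<'E'
import sys,numpy as np
from scipy.spatial.transform import Rotation as R
from cell import ctrl
x,y,z,psi=map(float,sys.argv[1:5])
s=ctrl.read_state(); M=R.from_euler('xyz',s['tool_rot']).as_matrix()
d=M.T@(np.array([x,y,z])-s['eef_pos'])
t=-(psi-s['tool_rot'][2]); t=(t+np.pi)%(2*np.pi)-np.pi
print("slide",d.round(1),"turn",round(t,3),"rows",round(max(np.linalg.norm(d)/62.5,abs(t)/.187),1),"| pos",s['eef_pos'].round(1),"rot",s['tool_rot'].round(3),"w",round(s['width'],1),"F",s['force'].round(1),"t",s['clock'],"q",s['qpos'].round(2))
E
python3 go.py 431 140 120 2.895
```

```text
slide [-361.9 -376.5  111.1] turn -0.085 rows 8.5 | pos [211.5 614.  230.5] rot [-3.14  0.    2.81] w 85.6 F [-0.6  0.2 -0.7] t 0.1 q [-1.3   0.63  0.04  1.52 -0.03  1.   -0.02]
```

play_rows:
  slide:
    - [-60,-62,0]
    - [-120,-125,0]
    - [-180,-187,0]
    - [-240,-250,0]
    - [-290,-300,20]
  turn: [0,-0.04,-0.085,-0.085,-0.085]
  fingers: [1,1,1,1,1]

```text
clock: 0.72
eef_pos: [343.8, 329.7, 223.7]
tool_rot: [-3.141, 0.001, 2.895]
force: [1.7, -0.4, 0.0]
width: 85.6
```

```bash
python3 go.py 431 140 70 2.895
```

```text
slide [-130.8 -162.6  153.9] turn -0.0 rows 4.1 | pos [343.8 329.7 223.7] rot [-3.141e+00  1.000e-03  2.895e+00] w 85.6 F [ 1.7 -0.4  0. ] t 0.725 q [-0.84  0.39  0.02  2.   -0.01  0.75  0.51]
```

play_rows:
  slide:
    - [-35,-45,0]
    - [-70,-88,30]
    - [-105,-130,80]
    - [-131,-163,130]
    - [-131,-163,154]
  turn: [0,0,0,0,0]
  fingers: [1,1,1,1,1]

```text
clock: 1.35
eef_pos: [431.6, 136.1, 68.2]
tool_rot: [-3.139, 0.0, 2.89]
force: [0.5, 1.1, -0.7]
width: 85.2
```

```bash
python3 go.py 431 140 5 2.895; python3 - <<'E'
from cell import vision
import cv2
p,d=vision.get_image("wrist"); cv2.imwrite("pics/w1.png",p); print(vision.camera_params("wrist"))
E
```

```text
slide [ 1.6  3.8 63.2] turn -0.005 rows 1.0 | pos [431.6 136.1  68.2] rot [-3.139  0.     2.89 ] w 85.2 F [ 0.5  1.1 -0.7] t 1.35 q [-0.38  0.65  0.01  2.19 -0.02  0.31  0.97]
{'fx': 345.34235457546487, 'fy': 345.34235457546487, 'cx': 279.856684818698, 'cy': 210.4037541459694, 'position': array([356.56360561, 155.86319272, 208.04698072]), 'rotation': array([-0.29714778,  0.00574128,  1.31955036])}
```

View pics/w1.png

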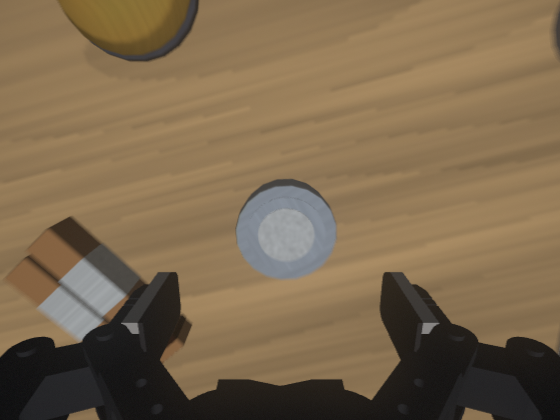

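The wrist image has the tin at (286,232), between the fingers. The cartons at lower left are clear of the fingers. Next I check the tin's position with the wrist depth.

```bash
cat > wr.py <<'E'
import sys
from h import *
from cell import vision,ctrl
# usage: name u v zlo zhi
P=vision.camera_params("wrist"); p,d=vision.get_image("wrist"); cv2.imwrite(f"pics/{sys.argv[1]}.png",p)
W=cloud(d,P)
a=list(map(float,sys.argv[2:]))
for i in range(0,len(a),4):
    b=blob(W,(int(a[i]),int(a[i+1])),a[i+2],a[i+3],d=d)
    print(None if b is None else (len(b),rect(b),b.mean(0).round(1)))
E
python3 wr.py w2 286 232 17 32
```

```text
(7943, (array([429.3, 141.1]), array([59.1, 59. ]), 23.4), array([427.5, 141.4,  24.2]))
```

play_rows:
  slide:
    - [1,4,40]
    - [1,4,63]
    - [1,4,63]
    - [1,4,63]
  turn: [0,0,0,0]
  fingers: [1,1,1,1]

```text
clock: 1.95
eef_pos: [429.1, 141.5, 4.6]
tool_rot: [-3.137, -0.004, 2.894]
force: [-0.4, -0.1, 0.4]
width: 85.7
```

Centred well. Close.

play_rows:
  slide:
    - [0,0,0]
    - [0,0,0]
    - [0,0,0]
    - [0,0,0]
    - [0,0,0]
  turn: [0,0,0,0,0]
  fingers: [0,0,0,0,0]

```text
clock: 2.58
eef_pos: [429.7, 141.9, 6.2]
tool_rot: [-3.137, -0.002, 2.894]
force: [-1.0, 0.2, 11.2]
width: 57.9
```

play_rows:
  slide:
    - [0,0,-20]
    - [0,0,-60]
    - [0,0,-110]
    - [0,0,-110]
  turn: [0,0,0,0]
  fingers: [0,0,0,0]

```text
clock: 3.08
eef_pos: [432.0, 143.5, 119.6]
tool_rot: [-3.141, 0.003, 2.894]
force: [0.4, 1.1, -0.7]
width: 57.4
```

```bash
python3 go.py 661 143 70 2.895;python3 wr.py w3 280 300 17 200
```

```text
slide [-222.    55.8   50.3] turn -0.001 rows 3.7 | pos [432.  143.5 119.6] rot [-3.141e+00  3.000e-03  2.894e+00] w 57.4 F [ 0.4  1.1 -0.7] t 3.075 q [-0.02  0.59 -0.53  2.14  0.58  0.55  0.35]
(54790, (array([486.3, 169.7]), array([430.5, 140.6]), 67.2), array([432.4, 133.4, 140.8]))
```

View pics/w3.png

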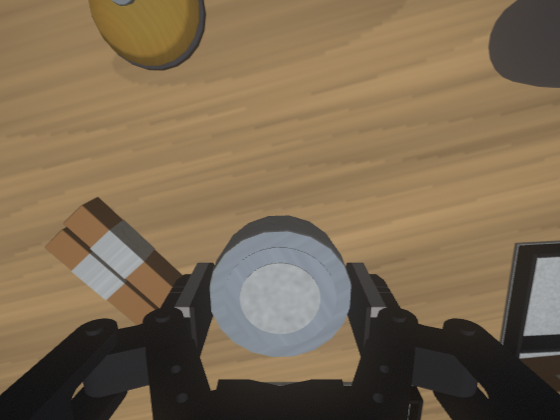

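play_rows:
  slide:
    - [-45,10,0]
    - [-100,25,10]
    - [-150,38,20]
    - [-200,50,40]
    - [-222,56,50]
  turn: [0,0,0,0,0]
  fingers: [0,0,0,0,0]

```text
clock: 3.75
eef_pos: [660.9, 141.2, 64.7]
tool_rot: [-3.136, -0.001, 2.892]
force: [-0.0, -0.0, -0.9]
width: 57.7
```

```bash
python3 go.py 661 143 70 2.895; python3 - <<'E'
from h import *
from cell import vision
P=vision.camera_params("wrist"); p,d=vision.get_image("wrist"); cv2.imwrite("pics/w4.png",p)
W=cloud(d,P); print(W[270:330:20,250:311:20].round(1))
E
```

```text
slide [ 0.4  1.8 -5.3] turn -0.003 rows 0.1 | pos [660.9 141.2  64.7] rot [-3.136e+00 -1.000e-03  2.892e+00] w 57.7 F [-0.  -0.  -0.9] t 3.75 q [ 0.04  0.91 -0.53  1.55  0.57  0.84  0.61]
[[[646.  133.5  82.3]
  [647.4 141.5  83.5]
  [649.8 149.1  82.6]
  [651.8 156.8  82.5]]

 [[654.3 131.3  83.1]
  [656.2 139.2  83.3]
  [658.3 147.   83. ]
  [660.4 154.8  82.9]]

 [[662.9 128.9  83.7]
  [665.3 136.7  83.1]
  [667.  144.8  83.5]
  [669.  152.8  83.6]]]
```

View pics/w4.png

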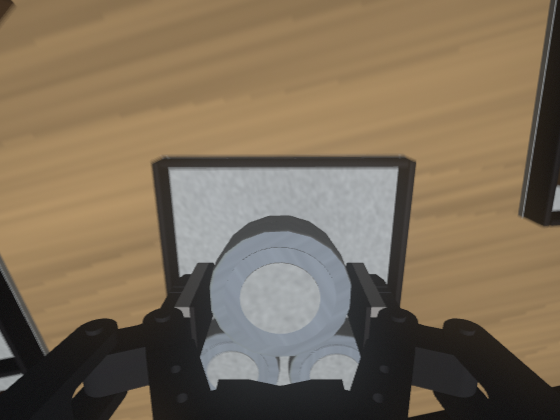

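play_rows:
  slide:
    - [0,2,20]
    - [0,2,40]
    - [0,2,50]
    - [0,2,54]
    - [0,2,54]
  turn: [0,0,0,0,0]
  fingers: [0,0,0,0,0]

```text
clock: 4.42
eef_pos: [661.8, 142.9, 10.3]
tool_rot: [-3.136, -0.001, 2.893]
force: [-3.1, -0.9, 3.8]
width: 57.8
```

```bash
python3 go.py 661 143 9.5 2.895
```

```text
slide [ 0.8 -0.1  0.8] turn -0.002 rows 0.0 | pos [661.8 142.9  10.3] rot [-3.136e+00 -1.000e-03  2.893e+00] w 57.8 F [-3.1 -0.9  3.8] t 4.425 q [ 0.01  0.99 -0.49  1.56  0.62  0.76  0.57]
```

play_rows:
  slide:
    - [0,0,0]
    - [0,0,0]
    - [0,0,0]
    - [0,0,0]
    - [0,0,-15]
  turn: [0,0,0,0,0]
  fingers: [0.85,0.85,0.85,0.85,0.85]

```text
clock: 5.05
eef_pos: [660.8, 142.6, 24.6]
tool_rot: [-3.135, -0.003, 2.893]
force: [0.2, 0.1, -0.7]
width: 72.7
```

play_rows:
  slide:
    - [0,0,-40]
    - [0,0,-90]
    - [0,0,-140]
    - [0,0,-180]
  turn: [0,0,0,0]
  fingers: [0.85,0.85,0.85,1]

```text
clock: 5.55
eef_pos: [662.2, 144.1, 208.3]
tool_rot: [-3.136, -0.001, 2.893]
force: [0.1, -0.3, -0.6]
width: 85.1
```

```bash
python3 go.py 392.5 -331 130 3.13; python3 wr.py w5 282 260 20 40
```

```text
slide [ 144.4 -526.5   81.2] turn -0.237 rows 8.8 | pos [662.2 144.1 208.3] rot [-3.136e+00 -1.000e-03  2.893e+00] w 85.1 F [ 0.1 -0.3 -0.6] t 5.55 q [ 0.07  0.76 -0.61  1.44  0.47  1.09  0.69]
(2454, (array([754.3, 153.5]), array([58.9, 59.1]), 49.3), array([752.3, 153.8,  28. ]))
```

View pics/w5.png

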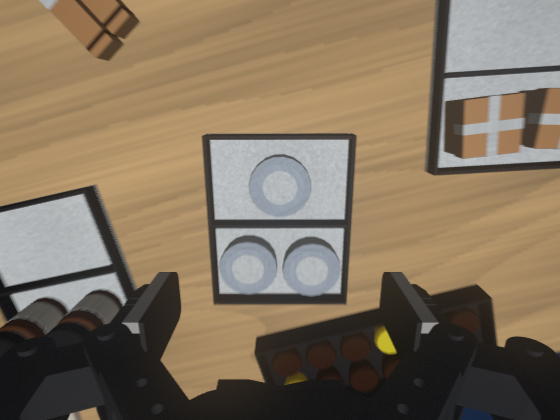

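The tin stands centred in the empty bay, at (280,185). Now to the jar.

play_rows:
  slide:
    - [15,-55,0]
    - [31,-112,0]
    - [47,-170,0]
    - [62,-227,0]
    - [78,-285,0]
  turn: [0,-0.1,-0.2,-0.237,-0.237]
  fingers: [1,1,1,1,1]

```text
clock: 6.22
eef_pos: [518.1, -113.0, 214.5]
tool_rot: [-3.139, 0.007, 3.13]
force: [1.2, -1.2, 0.2]
width: 85.4
```

```bash
python3 go.py 392.5 -331 150 3.13
```

```text
slide [ 123.6 -219.2   64.2] turn 0.0 rows 4.2 | pos [ 518.1 -113.   214.5] rot [-3.139  0.007  3.13 ] w 85.4 F [ 1.2 -1.2  0.2] t 6.225 q [ 0.65  0.57 -0.74  1.86  0.49  0.89  1.24]
```

play_rows:
  slide:
    - [30,-54,10]
    - [60,-108,30]
    - [92,-164,50]
    - [123,-218,64]
    - [123,-219,64]
  turn: [0,0,0,0,0]
  fingers: [1,1,1,1,1]

```text
clock: 6.85
eef_pos: [389.1, -335.0, 149.4]
tool_rot: [-3.137, 0.004, 3.122]
force: [0.5, 0.3, 0.1]
width: 85.2
```

```bash
python3 go.py 392.5 -331 22 3.13; python3 wr.py w6 280 260 66 82
```

```text
slide [ -2.8   4.5 127.4] turn -0.008 rows 2.0 | pos [ 389.1 -335.   149.4] rot [-3.137  0.004  3.122] w 85.2 F [0.5 0.3 0.1] t 6.85 q [ 1.11  0.63 -0.69  1.97  0.59  0.74  1.62]
None
```

View pics/w6.png

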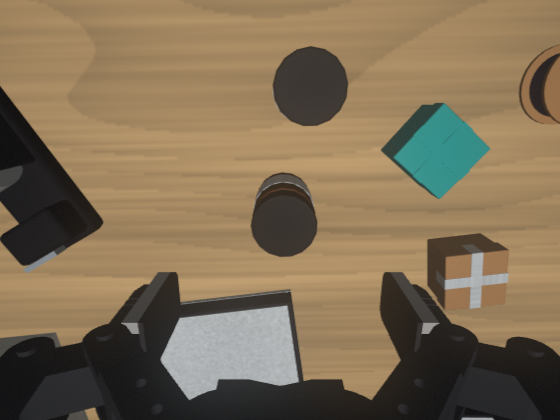

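The target's lid is at (284,223) and the decoy jar's at (310,86).

```bash
python3 wr.py w7 284 223 66 82 310 86 66 82
```

```text
(3392, (array([ 391.6, -331.9]), array([44.2, 44.3]), 6.3), array([ 390.1, -331.9,   75. ]))
(4662, (array([ 304.4, -314.9]), array([44.2, 44.1]), 6.1), array([ 304. , -314.9,   75.3]))
```

play_rows:
  slide:
    - [-2,3.5,40]
    - [-2,3.5,85]
    - [-2,3.5,115]
    - [-2,3.5,127]
    - [-2,3.5,127]
  turn: [0,0,0,0,0]
  fingers: [1,1,1,1,1]

```text
clock: 7.58
eef_pos: [396.6, -327.8, 23.8]
tool_rot: [-3.139, 0.008, 3.129]
force: [0.1, 0.6, -1.2]
width: 85.6
```

```bash
python3 go.py 391.7 -331.8 22 3.13
```

```text
slide [ 4.9 -4.   1.7] turn -0.001 rows 0.1 | pos [ 396.6 -327.8   23.8] rot [-3.139  0.008  3.129] w 85.6 F [ 0.1  0.6 -1.2] t 7.575 q [ 0.95  0.82 -0.48  2.04  0.82  0.47  1.41]
```

play_rows:
  slide:
    - [5,-4,1]
    - [5,-4,1]
    - [5,-4,1]
  turn: [0,0,0]
  fingers: [1,1,1]

```text
clock: 7.95
eef_pos: [391.8, -332.3, 23.4]
tool_rot: [-3.138, 0.009, 3.128]
force: [-0.8, -0.3, 0.0]
width: 85.4
```

play_rows:
  slide:
    - [0,0,0]
    - [0,0,0]
    - [0,0,0]
    - [0,0,0]
    - [0,0,0]
  turn: [0,0,0,0,0]
  fingers: [0,0,0,0,0]

```text
clock: 8.57
eef_pos: [391.9, -332.3, 23.8]
tool_rot: [-3.137, 0.009, 3.128]
force: [-1.0, 0.4, 4.8]
width: 44.4
```

play_rows:
  slide:
    - [0,0,-15]
    - [0,0,-45]
    - [0,0,-85]
    - [0,0,-120]
    - [0,0,-120]
  turn: [0,0,0,0,0]
  fingers: [0,0,0,0,0]

```text
clock: 9.2
eef_pos: [392.2, -332.7, 146.7]
tool_rot: [-3.134, 0.014, 3.128]
force: [-1.1, -0.9, -1.7]
width: 44.2
```

```bash
python3 go.py 662 -117 130 3.13; python3 wr.py w8 280 290 100 300
```

```text
slide [-266.6  219.4   18.7] turn -0.002 rows 5.5 | pos [ 392.2 -332.7  146.7] rot [-3.134  0.014  3.128] w 44.2 F [-1.1 -0.9 -1.7] t 9.2 q [ 1.11  0.64 -0.69  1.98  0.61  0.72  1.6 ]
(59296, (array([ 386.2, -331.3]), array([125.9,  35.5]), 89.1), array([ 381.1, -331.3,  205. ]))
```

View pics/w8.png

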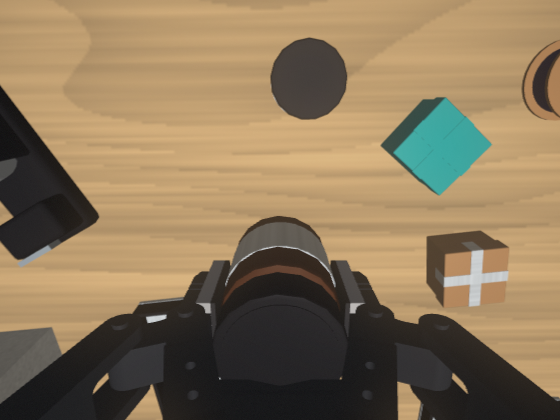

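play_rows:
  slide:
    - [-40,33,0]
    - [-95,78,0]
    - [-145,119,0]
    - [-195,160,5]
    - [-245,200,10]
  turn: [0,0,0,0,0]
  fingers: [0,0,0,0,0]

```text
clock: 9.88
eef_pos: [627.5, -143.5, 135.9]
tool_rot: [-3.136, 0.008, 3.128]
force: [0.9, -1.1, -0.1]
width: 44.8
```

```bash
python3 go.py 661 -117 70 3.13
```

```text
slide [-32.7  27.3  66. ] turn -0.002 rows 1.3 | pos [ 627.5 -143.5  135.9] rot [-3.136  0.008  3.128] w 44.8 F [ 0.9 -1.1 -0.1] t 9.875 q [ 0.55  0.8  -0.64  1.62  0.58  0.91  1.24]
```

play_rows:
  slide:
    - [-18,14,10]
    - [-32,26,30]
    - [-33,27,50]
    - [-33,27,65]
    - [-33,27,66]
  turn: [0,0,0,0,0]
  fingers: [0,0,0,0,0]

```text
clock: 10.5
eef_pos: [659.3, -118.7, 68.0]
tool_rot: [-3.135, 0.004, 3.127]
force: [-0.1, -0.5, -1.2]
width: 44.4
```

```bash
python3 go.py 661 -117 28.5 3.13; python3 wr.py w9 280 290 100 300
```

```text
slide [-1.5  2.  39.5] turn -0.003 rows 0.6 | pos [ 659.3 -118.7   68. ] rot [-3.135  0.004  3.127] w 44.4 F [-0.1 -0.5 -1.2] t 10.5 q [ 0.46  0.91 -0.59  1.57  0.64  0.85  1.18]
(52005, (array([ 654.1, -117.1]), array([126. ,  35.3]), 88.7), array([ 649.6, -117.4,  132.5]))
```

View pics/w9.png

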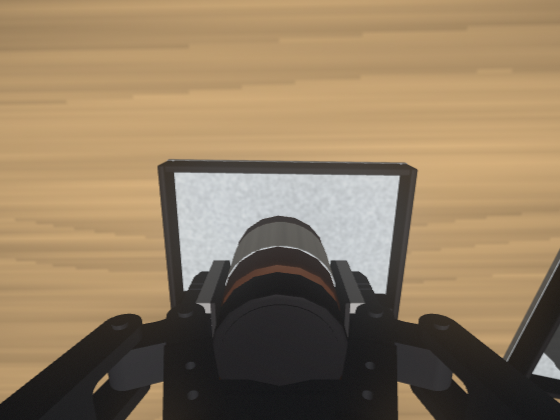

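play_rows:
  slide:
    - [-1,2,15]
    - [-1,2,30]
    - [-1,2,37]
    - [-1,2,39.5]
    - [-1,2,40]
  turn: [0,0,0,0,0]
  fingers: [0,0,0,0,0]

```text
clock: 11.18
eef_pos: [661.7, -116.7, 29.1]
tool_rot: [-3.135, 0.006, 3.127]
force: [-0.4, 0.0, -1.7]
width: 44.4
```

play_rows:
  slide:
    - [0,0,1]
    - [0,0,2]
    - [0,0,2]
  turn: [0,0,0]
  fingers: [0,0,0]

```text
clock: 11.55
eef_pos: [662.0, -116.7, 27.9]
tool_rot: [-3.135, 0.007, 3.127]
force: [-2.0, 0.7, 3.7]
width: 44.6
```

In contact (3.7 N). Release gently.

play_rows:
  slide:
    - [0,0,0]
    - [0,0,0]
    - [0,0,0]
    - [0,0,0]
    - [0,0,0]
  turn: [0,0,0,0,0]
  fingers: [0.65,0.75,0.85,0.85,0.85]

```text
clock: 12.18
eef_pos: [662.0, -116.7, 27.9]
tool_rot: [-3.135, 0.007, 3.127]
force: [0.2, 0.1, 0.3]
width: 72.5
```

play_rows:
  slide:
    - [0,0,-20]
    - [0,0,-70]
    - [0,0,-130]
    - [0,0,-180]
    - [0,0,-180]
  turn: [0,0,0,0,0]
  fingers: [0.85,0.85,0.85,1,1]

```text
clock: 12.8
eef_pos: [663.9, -114.7, 214.6]
tool_rot: [-3.134, 0.018, 3.127]
force: [0.2, -0.1, -0.2]
width: 85.3
```

```bash
python3 go.py 455.3 -176 100 3.24; python3 wr.py w10 280 290 100 300
```

```text
slide [209.7 -63.5 111.3] turn -0.113 rows 3.9 | pos [ 663.9 -114.7  214.6] rot [-3.134  0.018  3.127] w 85.3 F [ 0.2 -0.1 -0.2] t 12.8 q [ 0.5   0.75 -0.68  1.47  0.52  1.09  1.27]
None
```

View pics/w10.png

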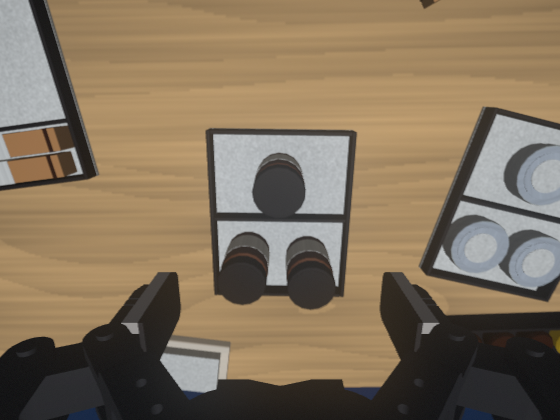

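The jar stands upright in its bay, at (279,183). Now the box.

play_rows:
  slide:
    - [50,-15,10]
    - [105,-32,40]
    - [155,-47,70]
    - [208,-63,105]
    - [208,-63,105]
  turn: [-0.05,-0.1,-0.113,-0.113,-0.113]
  fingers: [1,1,1,1,1]

```text
clock: 13.48
eef_pos: [446.5, -177.3, 101.5]
tool_rot: [-3.135, -0.0, -3.046]
force: [0.5, 0.4, -0.3]
width: 85.3
```

```bash
python3 wr.py w11 284 230 32 46;  python3 go.py 455.3 -176 10 3.24
```

```text
(5974, (array([ 454.4, -176.3]), array([51.1, 50.7]), 6.7), array([ 452.5, -176.5,   39.9]))
slide [-4.2  0.9 92.8] turn -0.001 rows 1.5 | pos [ 450.6 -176.7  102.8] rot [-3.134  0.006 -3.045] w 85.4 F [1.2 1.1 0.2] t 13.525 q [ 0.73  0.67 -0.62  2.09  0.71  0.59  1.27]
```

View pics/w11.png

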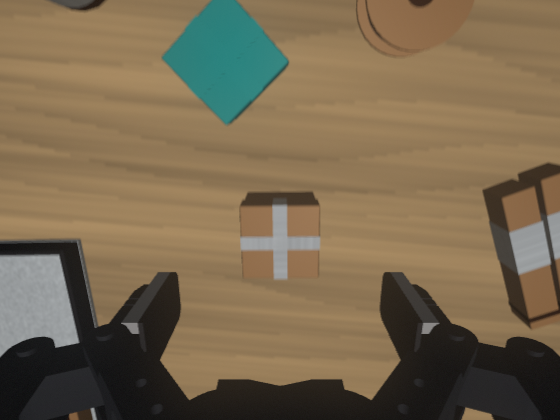

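play_rows:
  slide:
    - [-4,1,40]
    - [-4,1,80]
    - [-4,1,93]
    - [-4,1,93]
    - [-4,1,93]
  turn: [0,0,0,0,0]
  fingers: [1,1,1,1,1]

```text
clock: 14.15
eef_pos: [456.3, -175.9, 10.9]
tool_rot: [-3.134, 0.008, -3.044]
force: [-0.6, 0.4, 0.1]
width: 85.6
```

play_rows:
  slide:
    - [1,0,0]
    - [1,0,0]
    - [1,0,0]
    - [1,0,0]
    - [1,0,0]
  turn: [0,0,0,0,0]
  fingers: [0,0,0,0,0]

```text
clock: 14.78
eef_pos: [455.8, -176.4, 12.0]
tool_rot: [-3.132, 0.009, -3.044]
force: [-1.2, -0.4, 8.6]
width: 48.9
```

play_rows:
  slide:
    - [0,0,-20]
    - [0,0,-60]
    - [0,0,-110]
    - [0,0,-160]
    - [0,0,-180]
  turn: [0,0,0,0,0]
  fingers: [0,0,0,0,0]

```text
clock: 15.4
eef_pos: [454.9, -175.1, 194.9]
tool_rot: [-3.13, 0.013, -3.045]
force: [-0.7, 0.9, -1.1]
width: 48.8
```

```bash
python3 wr.py w12 284 230 32 46;  python3 go.py 572 384 130 2.95
```

```text
None
slide [-169.   546.2   61.7] turn 0.289 rows 9.2 | pos [ 455.6 -175.3  196.1] rot [-3.129  0.015 -3.045] w 49.3 F [0.8 1.  0.9] t 15.45 q [ 0.84  0.54 -0.77  2.    0.54  0.79  1.42]
```

View pics/w12.png

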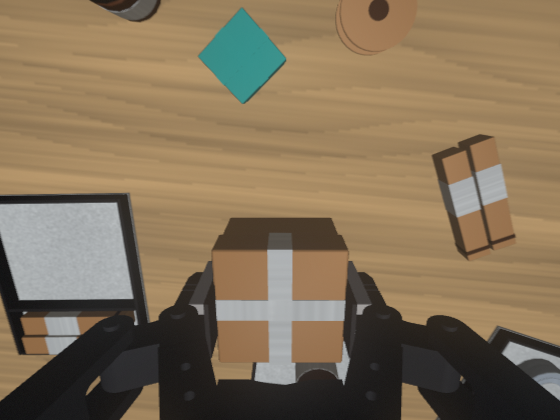

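play_rows:
  slide:
    - [-15,45,0]
    - [-32,104,0]
    - [-50,160,0]
    - [-68,220,0]
    - [-85,275,0]
  turn: [0,0.06,0.12,0.18,0.24]
  fingers: [0,0,0,0,0]

```text
clock: 16.08
eef_pos: [513.5, 108.4, 193.3]
tool_rot: [-3.132, 0.017, 2.997]
force: [1.2, -0.3, -1.4]
width: 49.0
```

```bash
python3 go.py 572 384 130 2.95
```

```text
slide [-17.1 281.7  61. ] turn 0.047 rows 4.6 | pos [513.5 108.4 193.3] rot [-3.132  0.017  2.997] w 49.0 F [ 1.2 -0.3 -1.4] t 16.075 q [ 0.17  0.57 -0.67  1.91  0.49  0.82  0.67]
```

play_rows:
  slide:
    - [-4,55,0]
    - [-8,112,10]
    - [-12,170,20]
    - [-16,228,40]
    - [-17,281,61]
  turn: [0.02,0.047,0.047,0.047,0.047]
  fingers: [0,0,0,0,0]

```text
clock: 16.7
eef_pos: [571.9, 384.9, 128.5]
tool_rot: [-3.132, 0.017, 2.95]
force: [0.5, -0.0, -0.8]
width: 48.4
```

```bash
python3 go.py 572 384 60 2.95
```

```text
slide [ 0.9 -0.3 68.5] turn 0.0 rows 1.1 | pos [571.9 384.9 128.5] rot [-3.132  0.017  2.95 ] w 48.4 F [ 0.5 -0.  -0.8] t 16.7 q [-0.34  0.85 -0.57  1.48  0.54  0.96  0.31]
```

play_rows:
  slide:
    - [0,0,30]
    - [0,0,60]
    - [0,0,68]
    - [0,0,68]
  turn: [0,0,0,0]
  fingers: [0,0,0,0]

```text
clock: 17.2
eef_pos: [572.8, 383.8, 60.1]
tool_rot: [-3.132, 0.017, 2.95]
force: [0.6, -0.6, -0.2]
width: 49.2
```

```bash
python3 wr.py w13 284 230 32 46;  python3 go.py 572 384 17 2.95
```

```text
None
slide [ 2.  -0.1 44.1] turn -0.0 rows 0.7 | pos [573.3 384.3  61.1] rot [-3.133  0.018  2.95 ] w 48.9 F [-0.3 -0.4  0.1] t 17.25 q [-0.36  0.93 -0.53  1.52  0.59  0.85  0.27]
```

View pics/w13.png

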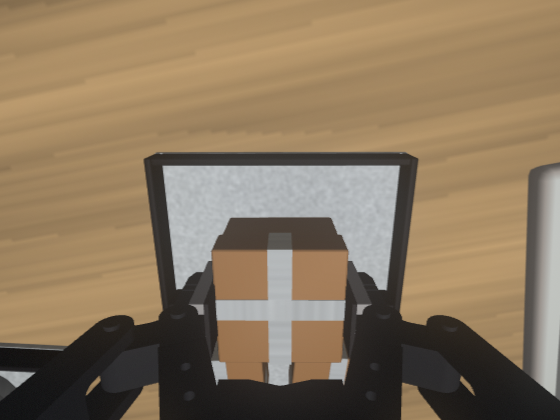

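play_rows:
  slide:
    - [2,0,15]
    - [2,0,30]
    - [2,0,40]
    - [2,0,44]
    - [2,0,45]
  turn: [0,0,0,0,0]
  fingers: [0,0,0,0,0]

```text
clock: 17.88
eef_pos: [571.9, 383.9, 16.2]
tool_rot: [-3.132, 0.018, 2.95]
force: [-1.1, -2.1, 5.8]
width: 49.3
```

play_rows:
  slide:
    - [0,0,0]
    - [0,0,0]
    - [0,0,0]
    - [0,0,0]
    - [0,0,0]
  turn: [0,0,0,0,0]
  fingers: [0.7,0.8,0.85,0.85,0.85]

```text
clock: 18.5
eef_pos: [571.9, 383.9, 16.2]
tool_rot: [-3.132, 0.018, 2.95]
force: [-0.7, 0.1, -0.1]
width: 72.3
```

play_rows:
  slide:
    - [0,0,-20]
    - [0,0,-70]
    - [0,0,-130]
    - [0,0,-180]
    - [0,0,-180]
  turn: [0,0,0,0,0]
  fingers: [0.85,0.85,0.85,1,1]

```text
clock: 19.12
eef_pos: [571.0, 388.9, 203.1]
tool_rot: [-3.141, 0.025, 2.95]
force: [-0.5, -0.1, -0.3]
width: 85.5
```

```bash
python3 wr.py w14 284 200 32 56;  python3 go.py 453 11.7 120 0.48
```

```text
(3118, (array([570.7, 384.6]), array([50.2, 51.2]), 79.9), array([569.1, 385.1,  43.9]))
slide [  44.9 -390.6   81. ] turn 2.47 rows 13.2 | pos [570.  387.3 200. ] rot [-3.137  0.022  2.95 ] w 85.6 F [0.2 0.1 0. ] t 19.175 q [-0.33  0.78 -0.6   1.43  0.49  1.08  0.35]
```

View pics/w14.png

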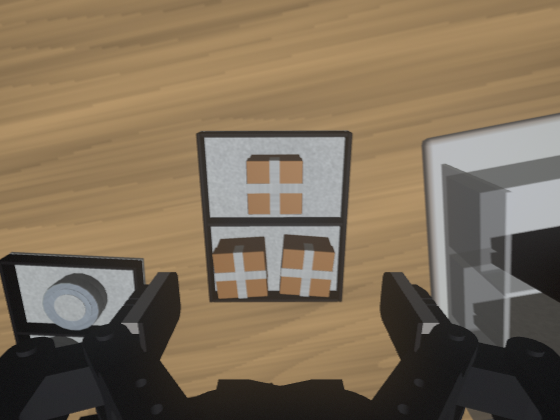

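The gift box is in its bay, at (274,185). Now to the cartons, with the half turn on the way.

play_rows:
  slide:
    - [5,-45,0]
    - [11,-98,0]
    - [17,-150,0]
    - [23,-200,0]
    - [29,-250,0]
  turn: [0.18,0.36,0.54,0.72,0.9]
  fingers: [1,1,1,1,1]

```text
clock: 19.8
eef_pos: [492.3, 145.3, 199.9]
tool_rot: [3.13, 0.017, 2.043]
force: [0.6, 0.1, -0.2]
width: 85.0
```

```bash
python3 go.py 453 11.7 150 0.48
```

```text
slide [-100.2  -96.4   50.5] turn 1.563 rows 8.4 | pos [492.3 145.3 199.9] rot [3.13  0.017 2.043] w 85.0 F [ 0.6  0.1 -0.2] t 19.8 q [-0.07  0.49 -0.41  1.94  0.3   0.76 -0.18]
```

play_rows:
  slide:
    - [-20,-20,0]
    - [-40,-40,0]
    - [-60,-60,10]
    - [-80,-80,20]
    - [-100,-96,30]
  turn: [0.18,0.36,0.54,0.72,0.9]
  fingers: [1,1,1,1,1]

```text
clock: 20.42
eef_pos: [451.4, 11.1, 169.7]
tool_rot: [3.122, 0.002, 1.137]
force: [-0.1, -0.2, 0.6]
width: 85.3
```

```bash
python3 go.py 453 11.7 130 0.48
```

```text
slide [ 1.3  0.4 39.7] turn 0.657 rows 3.5 | pos [451.4  11.1 169.7] rot [3.122e+00 2.000e-03 1.137e+00] w 85.3 F [-0.1 -0.2  0.6] t 20.425 q [ 0.01  0.44 -0.15  2.13  0.14  0.56 -0.67]
```

play_rows:
  slide:
    - [1,0,10]
    - [1,0,20]
    - [1,0,30]
    - [1,0,38]
    - [1,0,40]
  turn: [0.18,0.36,0.54,0.657,0.657]
  fingers: [1,1,1,1,1]

```text
clock: 21.05
eef_pos: [451.4, 11.6, 128.9]
tool_rot: [3.126, -0.007, 0.482]
force: [0.2, -0.4, -0.1]
width: 85.5
```

```bash
python3 go.py 453 11.7 8 0.48;python3 wr.py w15 270 220 17 32 300 220 17 32
```

```text
slide [  0.6  -1.3 120.9] turn 0.002 rows 1.9 | pos [451.4  11.6 128.9] rot [ 3.126 -0.007  0.482] w 85.5 F [ 0.2 -0.4 -0.1] t 21.05 q [-0.13  0.52  0.05  2.17 -0.02  0.44 -1.16]
(4182, (array([444.6,  23.2]), array([109.8,  22.3]), 27.4), array([448.2,  24.7,  24.1]))
(4155, (array([458.8,   1.3]), array([109.4,  22.1]), 27.7), array([461.7,   3.2,  24.1]))
```

View pics/w15.png

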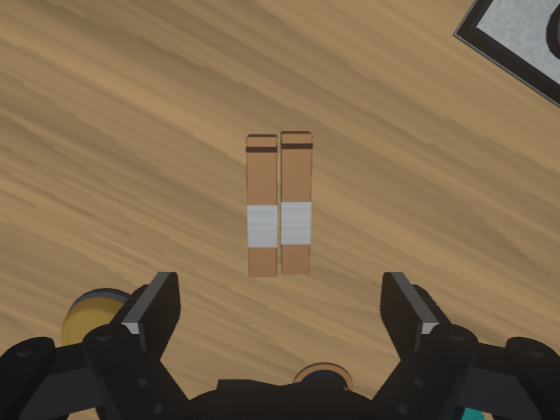

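play_rows:
  slide:
    - [0.5,-1,45]
    - [0.5,-1,90]
    - [0.5,-1,112]
    - [0.5,-1,121]
    - [0.5,-1,121]
  turn: [0,0,0,0,0]
  fingers: [1,1,1,1,1]

```text
clock: 21.72
eef_pos: [453.2, 11.3, 7.4]
tool_rot: [3.127, -0.008, 0.485]
force: [0.2, 0.3, -0.3]
width: 85.3
```

```bash
python3 go.py 452 12.2 7.5 0.48
```

```text
slide [-0.6 -1.3 -0.1] turn 0.005 rows 0.0 | pos [453.2  11.3   7.4] rot [ 3.127 -0.008  0.485] w 85.3 F [ 0.2  0.3 -0.3] t 21.725 q [ 0.08  0.79 -0.26  2.21  0.93  0.24 -2.1 ]
```

play_rows:
  slide:
    - [-0.5,-1,0]
    - [-0.5,-1,0]
    - [-0.5,-1,0]
    - [-0.5,-1,0]
    - [-0.5,-1,0]
  turn: [0,0,0,0,0]
  fingers: [0,0,0,0,0]

```text
clock: 22.35
eef_pos: [452.5, 11.8, 8.2]
tool_rot: [3.125, -0.008, 0.485]
force: [-1.0, -0.7, 6.7]
width: 42.9
```

play_rows:
  slide:
    - [0,0,-10]
    - [0,0,-40]
    - [0,0,-80]
    - [0,0,-130]
    - [0,0,-150]
  turn: [0,0,0,0,0]
  fingers: [0,0,0,0,0]

```text
clock: 22.98
eef_pos: [451.1, 13.8, 160.7]
tool_rot: [3.124, -0.011, 0.486]
force: [0.2, -0.1, -2.1]
width: 42.6
```

```bash
python3 go.py 553 -391 120 1.695;python3 wr.py w16 270 220 150 190
```

```text
slide [-99.2 404.8  46.7] turn -1.209 rows 6.7 | pos [451.1  13.8 160.7] rot [ 3.124 -0.011  0.486] w 42.6 F [ 0.2 -0.1 -2.1] t 22.975 q [ 0.37  0.53 -0.68  2.13  0.58  0.65 -1.79]
(26102, (array([454.9,  17.1]), array([104.7,  67.8]), 42.7), array([460.5,  20.2, 176.7]))
```

View pics/w16.png

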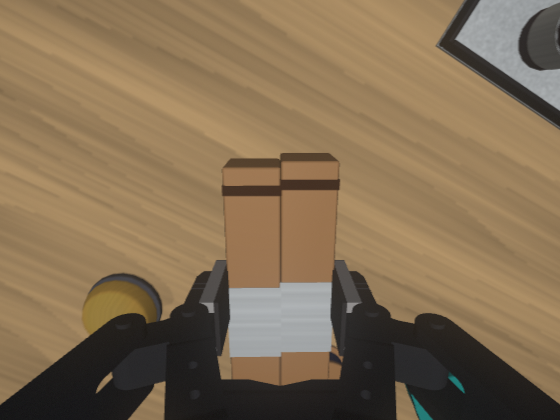

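play_rows:
  slide:
    - [-10,40,0]
    - [-24,95,0]
    - [-38,150,0]
    - [-52,205,0]
    - [-66,260,0]
  turn: [-0.15,-0.32,-0.5,-0.68,-0.86]
  fingers: [0,0,0,0,0]

```text
clock: 23.65
eef_pos: [514.6, -248.6, 165.1]
tool_rot: [3.12, 0.006, 1.352]
force: [1.3, 1.7, -0.3]
width: 42.7
```

```bash
python3 go.py 553 -391 120 1.695
```

```text
slide [-130.4   67.5   47.3] turn -0.343 rows 2.5 | pos [ 514.6 -248.6  165.1] rot [3.12  0.006 1.352] w 42.7 F [ 1.3  1.7 -0.3] t 23.65 q [ 0.96  0.76 -0.93  1.81  0.75  0.94 -0.52]
```

play_rows:
  slide:
    - [-45,22,0]
    - [-90,46,10]
    - [-130,67,30]
    - [-130,67,60]
    - [-130,67,80]
  turn: [-0.17,-0.343,-0.343,-0.343,-0.343]
  fingers: [0,0,0,0,0]

```text
clock: 24.28
eef_pos: [552.1, -390.3, 84.5]
tool_rot: [3.126, 0.011, 1.695]
force: [-0.7, 0.8, -0.3]
width: 42.5
```

```bash
python3 go.py 553 -391 14 1.695; python3 wr.py w17 270 220 90 119
```

```text
slide [-0.1 -0.3 70.5] turn 0.0 rows 1.1 | pos [ 552.1 -390.3   84.5] rot [3.126 0.011 1.695] w 42.5 F [-0.7  0.8 -0.3] t 24.275 q [ 1.06  1.01 -0.93  1.56  0.91  1.04 -0.01]
(26360, (array([ 551.1, -384.3]), array([ 67.8, 104.9]), 21.9), array([ 550.1, -378.9,  100.8]))
```

View pics/w17.png

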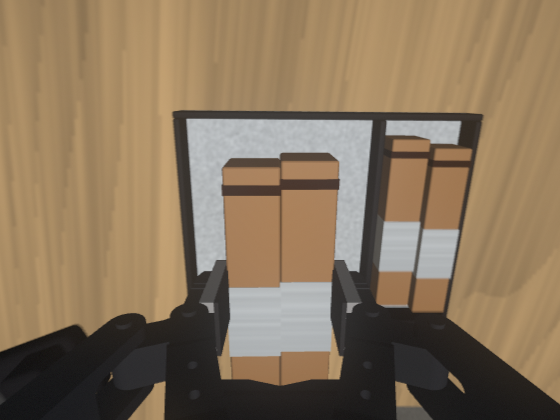

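play_rows:
  slide:
    - [0,0,25]
    - [0,0,50]
    - [0,0,63]
    - [0,0,69]
    - [0,0,70]
  turn: [0,0,0,0,0]
  fingers: [0,0,0,0,0]

```text
clock: 24.95
eef_pos: [552.3, -389.5, 12.9]
tool_rot: [3.129, 0.009, 1.697]
force: [-0.9, 1.4, 1.4]
width: 42.5
```

```bash
python3 go.py 553 -391 12.5 1.695; python3 wr.py w18 270 220 90 119
```

```text
slide [-1.5  0.5  0.4] turn 0.002 rows 0.0 | pos [ 552.3 -389.5   12.9] rot [3.129 0.009 1.697] w 42.5 F [-0.9  1.4  1.4] t 24.95 q [ 1.03  1.09 -0.87  1.58  0.99  0.95 -0.06]
None
```

View pics/w18.png

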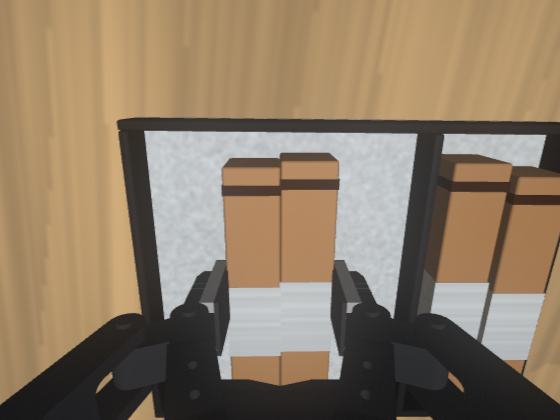

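play_rows:
  slide:
    - [0,0,1]
    - [0,0,1]
    - [0,0,1]
  turn: [0,0,0]
  fingers: [0,0,0]

```text
clock: 25.38
eef_pos: [552.7, -389.7, 12.6]
tool_rot: [3.128, 0.009, 1.697]
force: [-1.2, 1.3, 4.8]
width: 42.1
```

play_rows:
  slide:
    - [0,0,0]
    - [0,0,0]
    - [0,0,0]
    - [0,0,0]
    - [0,0,0]
  turn: [0,0,0,0,0]
  fingers: [0.58,0.63,0.68,0.7,0.7]

```text
clock: 26.0
eef_pos: [552.8, -389.7, 12.5]
tool_rot: [3.127, 0.009, 1.697]
force: [0.9, 0.1, -0.5]
width: 59.9
```

play_rows:
  slide:
    - [0,0,-15]
    - [0,0,-50]
    - [0,0,-100]
    - [0,0,-160]
    - [0,0,-200]
  turn: [0,0,0,0,0]
  fingers: [0.7,0.7,0.7,0.7,0.7]

```text
clock: 26.62
eef_pos: [550.8, -387.9, 216.9]
tool_rot: [3.124, 0.011, 1.697]
force: [-0.4, -0.4, 0.1]
width: 59.9
```

```bash
python3 wr.py w19 260 240 22 34 290 240 22 34; python3 - <<'E'
from h import *
from cell import vision
P=vision.camera_params("top"); p,d=vision.get_image("top"); cv2.imwrite("pics/top1.png",p); W=cloud(d,P)
for n,px,lo,hi in [("tin",(215,132),20,34),("jar",(324,124),68,90),("box",(108,170),36,52),("c1",(430,188),22,36),("c2",(445,190),22,36)]:
    b=blob(W,px,lo,hi,d=d); print(n, None if b is None else (len(b),rect(b),b.mean(0).round(1)))
E
```

```text
(4906, (array([ 552.1, -389.5]), array([ 44.4, 112.1]), 7.4), array([ 551.6, -386.4,   28. ]))
None
tin (523, (array([663.1, 143. ]), array([58.7, 58.7]), 10.4), array([661.8, 142.7,  29. ]))
jar (340, (array([ 662.7, -115.9]), array([43.5, 43.9]), 71.0), array([ 661. , -115.6,   79.6]))
box (543, (array([572. , 383.8]), array([51.8, 51.2]), 79.0), array([570.7, 383.1,  44.5]))
c1 (980, (array([ 553.4, -389.3]), array([ 45.2, 113.2]), 7.3), array([ 552.6, -388.2,   28.8]))
c2 (980, (array([ 553.4, -389.3]), array([ 45.2, 113.2]), 7.3), array([ 552.6, -388.2,   28.8]))
```

View pics/w19.png

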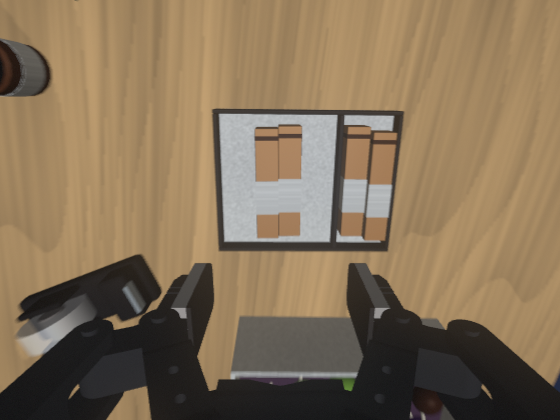

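View pics/top1.png

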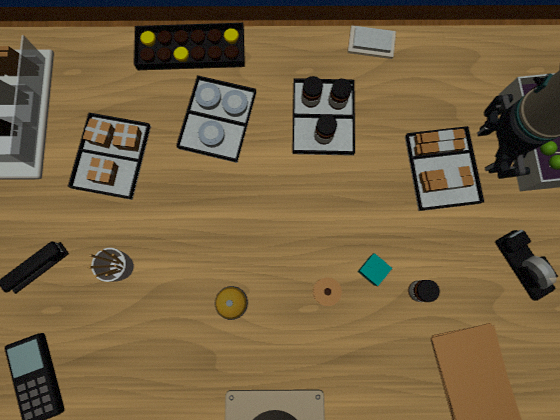

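All four trays are filled, at heights matching each object resting on the floor (tin top 29, jar 79.6, box 44.5, cartons 28.8). The cup is unchanged at (108,264), and both look-alikes are untouched.

```bash
python3 -c "
from cell import ctrl
s=ctrl.read_state();print(s['clock'],s['force'],abs(s['qd']).max());print(ctrl.finish_job())"
```

```text
26.725 [1.00283356 0.95871964 0.01969717] 0.06030845411402961
the job is handed in; nothing more can be done
None
```

The job is handed in at 26.7 s: the tin, jar, gift box and both cartons are each in the empty bay of the right tray, placed in that order. The two cartons were carried together in one grip.

Last checks from the top camera, positions and heights in mm:

| Item | Measured centre (x, y) | Bay centre (x, y) | Top height | Result |
|---|---|---|---|---|
| Tin | (663, 143) | (660, 143) | 29.0 | upright |
| Jar | (663, -116) | (662, -117) | 79.6 | upright |
| Gift box | (572, 384) | (571, 383) | 44.5 | upright, parallel to the tray sides |
| Carton pair | (553, -389) | (553, -391) | 28.8 | flat, touching side by side, at 7.3° against the tray's 7.1° |

- **Heights:** Each top height matches the object's height plus the 4 mm tray floor, to within 1 mm.
- **Left alone:** The cup, the other loose jar and the turquoise box look unmoved in the picture. I did not measure the cup's position.
- **Forces:** The largest reading I saw was about 11 N, while closing on the tin. Each set-down showed about 6 N or less, and the gripper was clear of everything at the end.
- **Disagreements:** The tool tilted by up to about 1.4° during the moves, and the top and wrist cameras differed by about 1 to 2 mm. Neither affected a placement. The carton pair's two ends are staggered by about 2 to 3 mm, as they were on the counter.

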